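# Index the filter slide and hold it in its detent

## Robot

A 6-joint arm with a two-finger parallel gripper is mounted at the origin on a cart in front of the work surface, level with it; the furniture and walls round the work are solid. World frame = base frame: x ahead of the robot, y to its left, z up, the work surface at z = 0. Lengths are in m, angles in rad, forces in N, time in s.
With the tool pointing down it reaches from about 0.325 to 0.9 m from the base axis. Payload 6.1 kg.
Tool frame: the origin (TCP) lies midway between the tips of the shut fingers; the grasp point (between the pads) lies 19 mm behind it; z points along the fingers, x is the direction in which the jaws open and shut, and the axes are right-handed (so a half turn about z gives the same grasp; the last joint's range is limited). The gripper opens to 87 mm and grips with 3 to 60 N. Pads are 19 mm wide; open, the fingers measure 117 mm over their backs; the gripper's body (75 mm by 190 mm) begins 51 mm behind the grasp point.
Start: joints at [-1.379, 0.22, 1.526, -0, 1.395, -0.126], TCP at [0.195, -0.594, 0.223] pointing down, gripper open.
Joint ranges: [-2.98, 2.98], [-0.91, 2.08], [0.09, 2.57], [-1.24, 4.39], [0.2, 2.65], [-2.68, 2.68]. Speed limits (rad/s): [2.57, 2.57, 3.01, 3.14, 3.14, 3.14].

## Interface

Orientations are given as a rotation vector (axis times angle).
In Python, from rig import sense, read_camera, finish_job gives the robot as it stands. The module is installed in compiled form; this text tells all that it offers.
- The arm moves only by the tool carry_out, never from a script. Its argument "deltas" is a list of rows, each a list of 3 entries, a list of its own where there are three numbers: the finger opening in m, from 0 to 0.087, then the shift along the tool's x, y, z in m, then the turn about the tool's z in degrees. A call has 1 to 20 rows; each row is the pose to reach, as a shift and turn from the pose commanded when the call began, along the tool's axes at that moment; what a row does not reach only later rows make up. A row lasts 1/12 s, in which the tool goes at most 41.7 mm and 7.16 degrees, less where a joint would pass 70% of its speed; a pose out of reach is approached as far as the arm can. A call with a gripper value outside its range is refused whole. The fingers move at their own pace and stop on an object; the grip force is fixed at half the most. Time passes only in rows, so rows that repeat a pose let the fingers close. It gives the time, the measured TCP pose, the force and the opening at its end, in the units of the state.
- sense(): the state, without advancing time (a new reading comes with each control period).
- read_camera(name): name is "scene" or "top" or "wrist"; returns a dict with "frame" (420x560x3 uint8, red, green, blue), "fx", "fy", "cx", "cy" (pixels), "R" (3x3) and "t" (3): a world point X has camera coordinates R X + t. Camera axes: x right, y down, z forward; pixel columns grow to the right and rows downward; lengths in m; the calibration is good to about 2 mm. A picture is of the moment at which its call begins. There is no depth.
- finish_job(): hands the job in, once; it reports no verdict.
The state is a dict: "time": time; "joint_positions": joint angles; "dq": joint speeds; "effort": joint torques, N m; "tcp_pos": TCP position; "tool_rot": TCP orientation; "force": force on the tool from outside, world axes, zero at the start; "moment": the same for the moment, N m; "finger_gap": opening from 0.0 (shut) to 1.0 (fully open).
Only numpy, scipy, OpenCV 4.12 (cv2) and the standard library are available. Lean on these libraries where they do the work, as an engineer would, in place of code of your own. Each camera call takes 0.05 s, during which the arm holds its last target.

## Task

A blue-capped vial has been left standing on the rail of the filter slide: take it off first and stand it upright in the white tray, without knocking it over. Then take the red knob and slide the carriage along its rail until it clicks into the ball detent of the blue index block, without running on past that notch, and finish while still holding the knob with the carriage steady in the notch. Leave the other things on the bench where they stand.

Things in the scene. Friction and masses are not known exactly. Their poses are not given: they have to be found in the camera images.
- vial_mid (a point): centre, half-way up, of the glass vial with a blue screw cap that stands on the rail: 24 mm diameter, 51 mm tall, cap 20 mm diameter from 43 mm up, about 20 g. z up along the vial. It starts on top of the rail, between the carriage and the index block's far side, in the carriage's way.
- tray: white open tray, fixed to the bench, 90 (x) x 100 (y) x 18 mm high, walls and floor 3 mm thick; origin at the centre of its underside.
- slide_base: grey base plate of the filter slide, fixed to the bench, 96 (x) x 300 (y) x 10 mm; origin at the centre of its underside. An aluminium rail 30 mm wide with its top 22 mm above the bench runs along y, its middle line at x = +18 mm; end stops 26 mm high at both ends.
- carriage (a joint): position of the black carriage along the rail, m: 0 at the -y end of the base, grows as it slides along the base's +y, end stop at 0.205. The carriage is 80 mm long (along y), 50 mm wide, its top is 40 mm above the bench; it slides with about 1 to 1.5 N of friction and stays where it is left.
- knob (a point): centre of the grip of the red upright knob on the carriage, 63 mm above the bench: a round grip 18 mm in diameter from 44 to 78 mm above the bench (thinner stem below, carriage top at 40 mm). Axes as the base.
- notch (a point): middle of the notch on the carriage's -x side, formed by two upright steel pins, 10 mm in diameter, 11 mm apart along y; 18 mm ahead of the knob along +y. A white line on the carriage top marks the same y. Axes as the base.
- index (a point): the sprung ball on the index block, where the notch must come: in the detent, point notch has the same y as this point in the base's frame. The block is blue, 26 (x) x 36 (y) x 34 mm, stands on the base plate on the -x side of the rail, top 44 mm above the bench, and does not move; its 10 mm ball sticks out towards the rail; a white line on top marks it. Axes as the base.
- ball (a joint): how far the ball is pressed into its block, m: 0 free, about 0.0025 on top of a pin, 0.001 in the notch. Sliding along +y, the first pin climbs the ball (4 to 8 N of resistance from about 12 mm before the notch), then the ball snaps between the pins and draws the carriage forward over the last 5 mm; after that some 4 to 6 N are needed to move it either way.
- dropper: brown dropper bottle, 37 mm diameter, 85 mm tall, standing on the bench; origin under its centre. To be left alone.
- beaker: small clear beaker, 46 mm diameter, 58 mm tall, standing on the bench; origin under its centre. To be left alone.
- tape: roll of yellow tape lying flat, 55 mm diameter, 19 mm high; origin under its centre. To be left alone.
Not all that is in view belongs to the job. Of the things that look like the tray, the larger one is meant.

How it is judged:
On the way, in this order (a step that is already met when the one before it is completed fails the run):
1. the vial stands upright in the tray, let go, with the carriage not yet at the index block (x of vial_mid in the frame of tray between -0.036 and 0.036 m and y of vial_mid in the frame of tray between -0.041 and 0.041 m and height (world z) of vial_mid below 0.034 m and angle between vial_mid's own z axis and vertical below 0.15 rad and contact force between the fingers and vial below 0.05 N and y of notch in the frame of index below -0.012 m), for 0.2 s.
2. the carriage is held in the notch (y of notch in the frame of index between -0.0025 and 0.0025 m and contact force between the fingers and carriage above 1 N), for 0.3 s.
At the end, for the whole second after the job is handed in: The fingers still hold the red knob (over 1 N, grasp point within 45 mm of its centre), the carriage at rest with its notch within 2.5 mm of the ball along the rail; the vial stands upright (within 0.15 rad) on the tray's floor, its axis inside the walls (all of step 2 and velocity of joint carriage between -0.005 and 0.005 m/s and distance between the grasp point and knob below 0.045 m and x of vial_mid in the frame of tray between -0.036 and 0.036 m and y of vial_mid in the frame of tray between -0.041 and 0.041 m and height (world z) of vial_mid below 0.034 m and angle between vial_mid's own z axis and vertical below 0.15 rad); the arm keeps its last pose, push and grip.
It fails at once if the carriage is run on more than 9 mm past the notch (y of notch in the frame of index above 0.009 m).
It fails at once if the vial is knocked over (angle between vial_mid's own z axis and vertical above 0.7 rad).
It fails at once if another thing on the bench is moved more than 30 mm (distance of any of dropper, beaker, tape from where it was at the start of the episode above 0.03 m).
It also fails if it takes over 64 s, if anything falls off the work surface, if the arm or the gripper's body presses on something with over 40 N, if the wrist force passes 120 N, or if a joint passes its speed limit or range.

## Working session

There is one attempt and no reset: what is moved stays moved. The work goes in short steps, Python scripts to look and compute and a tool call to move; the robot and the scene stay as the last step left them, time stands still between calls to the robot, and variables do not carry over. Pictures are saved under pics/ and viewed, and the job is handed in when it is done.

Besides the shell and the picture viewer there is one more tool, called after "Request:" as name(argument=value, ...) on one line, values as JSON. carry_out: Moves the arm, as the interface text tells. Its arguments: {"type":"object","properties":{"deltas":{"type":"array","items":{"type":"array"}}},"required":["deltas"]}

```bash
mkdir -p pics; cat > h.py <<'E'
import numpy as np,cv2
from rig import sense,read_camera,finish_job
def snap(name,fn):
    c=read_camera(name); cv2.imwrite('pics/%s.png'%fn,c['frame'][:,:,::-1]); np.savez('pics/%s.npz'%fn,**c); return c
def load(fn): return np.load('pics/%s.npz'%fn)
def crop(fn,x0,y0,x1,y1,out,s=4):
    im=cv2.imread('pics/%s.png'%fn)[y0:y1,x0:x1]; cv2.imwrite('pics/%s.png'%out,cv2.resize(im,None,fx=s,fy=s,interpolation=cv2.INTER_CUBIC))
def ray(fn,u,v,z):
    c=load(fn); R,t=c['R'],c['t']; o=-R.T@t
    d=R.T@np.array([(u-c['cx'])/c['fx'],(v-c['cy'])/c['fy'],1]); return o+d*(z-o[2])/d[2]
def proj(fn,X):
    c=load(fn); p=c['R']@np.array(X)+c['t']; return c['fx']*p[0]/p[2]+c['cx'],c['fy']*p[1]/p[2]+c['cy']
E
python3 - <<'E'
from h import *
for n in('scene','top','wrist'):
    c=snap(n,n+'0'); print(n,-c['R'].T@c['t'])
s=sense();print(s)
E
```

```text
scene [-0.28587393  0.54543345  0.78858273]
top [ 0.19315054 -0.07492855  1.44168421]
wrist [ 0.2740841  -0.5672328   0.38467414]
{'time': 0.15, 'joint_positions': array([-1.37909567e+00,  2.21063977e-01,  1.52732499e+00,  1.14115449e-05,
        1.39472147e+00, -1.26088554e-01]), 'dq': array([-3.40952504e-04, -3.74033178e-03, -3.18386918e-03,  2.51168635e-03,
       -4.03519934e-04,  4.29683461e-05]), 'effort': array([ 6.83928538e-04, -4.95192254e+01, -3.87880290e+01,  7.00630713e-02,
        5.31120203e-02, -9.53529684e-05]), 'tcp_pos': array([ 0.19520775, -0.59323362,  0.22168914]), 'tool_rot': array([-2.54409986e+00,  1.84135504e+00,  1.72758594e-03]), 'force': array([0.64154323, 0.10551755, 0.5706902 ]), 'moment': array([-0.04585805,  0.01118312,  0.04280037]), 'finger_gap': 0.9952144249081895}
```

View pics/top0.png

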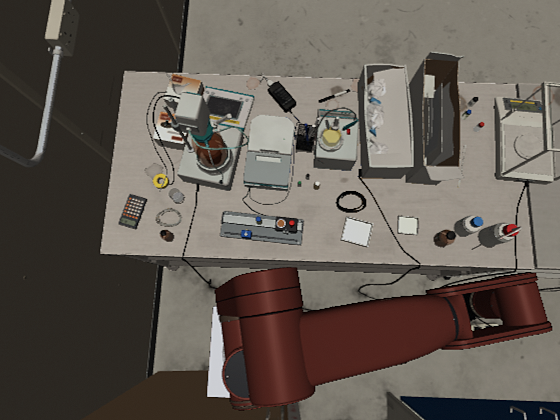

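View pics/scene0.png

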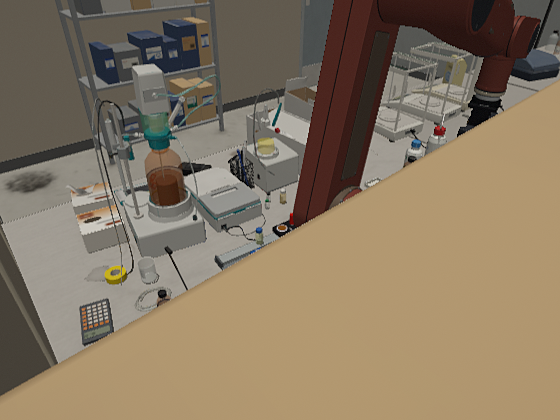

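View pics/wrist0.png

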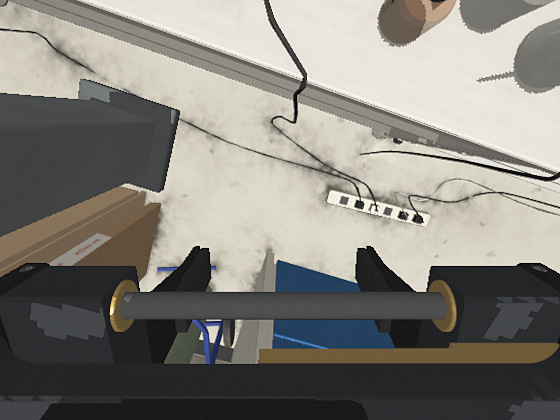

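The top view shows the slide at about (262,228), with the vial's blue cap at (259,219), the red knob at (291,224) and the blue block at (246,234). The larger white tray is at (356,231) and a smaller one at (408,225). The scene view is mostly blocked. I'll enlarge the top view next.

```bash
python3 - <<'E'
from h import *
crop('top0',210,200,320,260,'c1',7)
crop('top0',330,200,430,260,'c2',7)
E
```

```text
(no output)
```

View pics/c1.png

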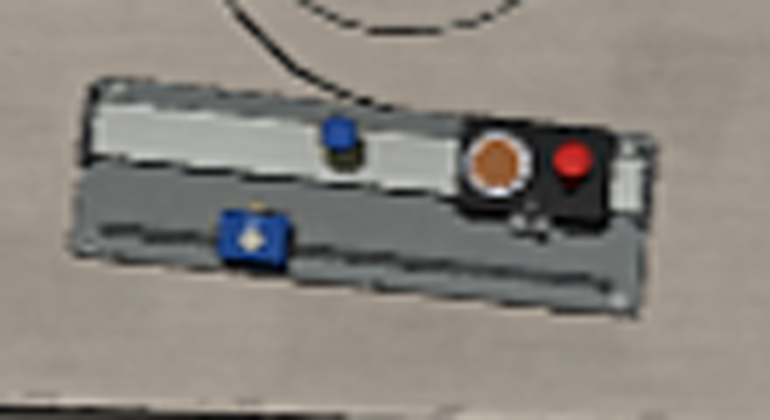

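View pics/c2.png

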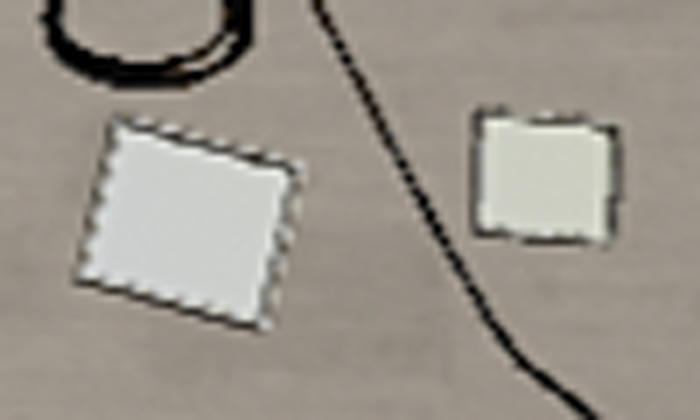

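The crop shows the cap at c1 (340,133), the knob top at (573,158), the ball at about (257,207), the plate corners at (95,80), (655,135), (635,315) and (75,255), and the tray centre at c2 (187,225).

```bash
python3 - <<'E'
from h import *
P=lambda u,v,z:ray('top0',210+u/7,200+v/7,z).round(4)
Q=lambda u,v,z:ray('top0',330+u/7,200+v/7,z).round(4)
# cv2 resize offset ignored (<0.5px)
co=[P(95,80,.01),P(655,135,.01),P(635,315,.01),P(75,255,.01)]
print('plate',co,np.mean(co,0))
print('size',np.linalg.norm(co[0]-co[1]),np.linalg.norm(co[1]-co[2]))
a=(co[0]-co[1])+(co[3]-co[2]); print('yaw of y axis from world y',np.degrees(np.arctan2(-a[0],a[1])))
print('cap',P(340,133,.051+.022),'knob',P(573,158,.078),'line',P(252,238,.044),'ball',P(257,207,.034),'pins',P(530,222,.035))
tc=[Q(118,120,.018),Q(298,165,.018),Q(265,328,.018),Q(80,280,.018)]
print('tray',tc,np.mean(tc,0),np.linalg.norm(tc[0]-tc[1]),np.linalg.norm(tc[1]-tc[2]))
c=load('top0');print(c['fx'])
for n in ('scene0',):
  for X in ([.3,.1,.05],[.3,-.2,.02]): print(proj(n,X))
crop('scene0',200,190,330,280,'s1',6)
E
```

```text
plate [array([0.4908, 0.141 , 0.01  ]), array([ 0.4714, -0.1561,  0.01  ]), array([ 0.3758, -0.1477,  0.01  ]), array([0.3971, 0.1453, 0.01  ])] [ 0.433775 -0.004375  0.01    ]
size 0.29773271570319576 0.09596832810880886
yaw of y axis from world y -3.945519454464086
cap [0.4547 0.0063 0.073 ] knob [ 0.4451 -0.1114  0.078 ] line [0.4042 0.0504 0.044 ] ball [0.4219 0.0495 0.034 ] pins [ 0.4188 -0.0914  0.035 ]
tray [array([ 0.4834, -0.3146,  0.018 ]), array([ 0.4627, -0.4088,  0.018 ]), array([ 0.3764, -0.3903,  0.018 ]), array([ 0.3981, -0.2947,  0.018 ])] [ 0.43015 -0.3521   0.018  ] 0.09644755051321936 0.08826063675274498
394.72062844893145
(np.float64(266.6252237329317), np.float64(278.8543366796873))
(np.float64(346.5133745971876), np.float64(241.0119139450707))
```

View pics/s1.png

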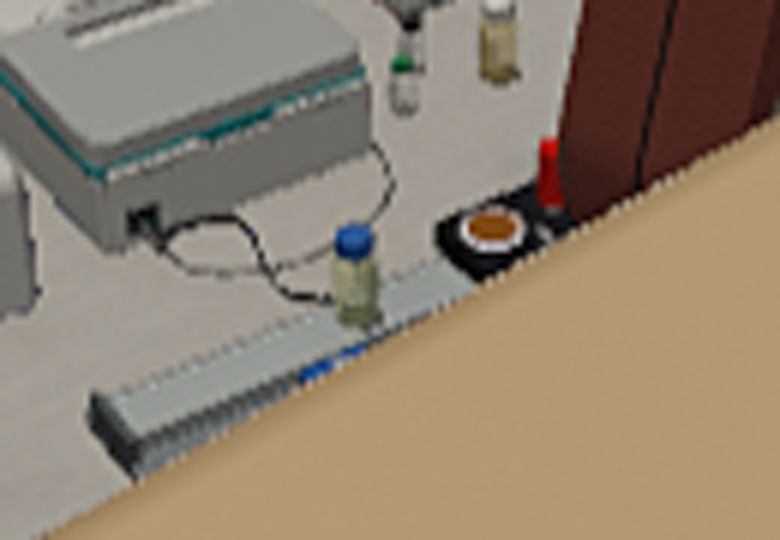

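```bash
cat >> h.py <<'E'
from scipy.spatial.transform import Rotation as Ro
def to(X,ang=None):
    s=sense(); R=Ro.from_rotvec(s['tool_rot']).as_matrix(); d=R.T@(np.array(X)-s['tcp_pos'])
    yaw=np.degrees(np.arctan2(R[1,0],R[0,0])); 
    print('t',round(s['time'],2),'tcp',s['tcp_pos'].round(4),'yaw',yaw.round(2),'tilt',(R[:,2]).round(4),'gap',round(s['finger_gap']*.087,4),'F',s['force'].round(2),'delta',d.round(4),'turn',None if ang is None else round(yaw-ang,2))
E
python3 -c "
from h import *
to([.4535,.006,.20],-93.95)"
```

```text
t 0.15 tcp [ 0.1952 -0.5932  0.2217] yaw -71.79 tilt [-3.0e-04  1.5e-03 -1.0e+00] gap 0.0866 F [0.64 0.11 0.57] delta [-0.4885 -0.4326  0.0225] turn 22.16
```

Request:
carry_out(deltas=[[0.06,[-0.03,-0.027,0.001],1],[0.06,[-0.06,-0.053,0.003],3],[0.06,[-0.088,-0.078,0.004],5],[0.06,[-0.117,-0.104,0.006],7],[0.06,[-0.146,-0.13,0.008],9],[0.06,[-0.176,-0.156,0.009],11],[0.06,[-0.205,-0.182,0.01],13],[0.06,[-0.234,-0.208,0.012],15],[0.06,[-0.264,-0.234,0.013],17],[0.06,[-0.293,-0.26,0.014],19],[0.06,[-0.322,-0.286,0.016],20],[0.06,[-0.352,-0.312,0.017],22],[0.06,[-0.38,-0.337,0.018],22.2],[0.06,[-0.41,-0.363,0.02],22.2],[0.06,[-0.44,-0.389,0.021],22.2],[0.06,[-0.465,-0.412,0.022],22.2],[0.06,[-0.48,-0.425,0.022],22.2],[0.06,[-0.488,-0.4325,0.022],22.2],[0.06,[-0.488,-0.4325,0.022],22.2],[0.06,[-0.488,-0.4325,0.022],22.2]])

```text
time: 1.82
tcp_pos: [0.4534, 0.0048, 0.2003]
tool_rot: [2.143, -2.296, -0.0]
force: [0.3, -0.3, -0.2]
finger_gap: 0.69
```

```bash
python3 - <<'E'
from h import *
to([.4535,.006,.20],-93.95)
snap('wrist','w1');snap('scene','sc1')
E
```

```text
t 1.82 tcp [0.4534 0.0048 0.2003] yaw -93.92 tilt [-8.e-04 -5.e-04 -1.e+00] gap 0.06 F [ 0.3  -0.32 -0.19] delta [-0.0012 -0.      0.0003] turn 0.03
```

View pics/w1.png

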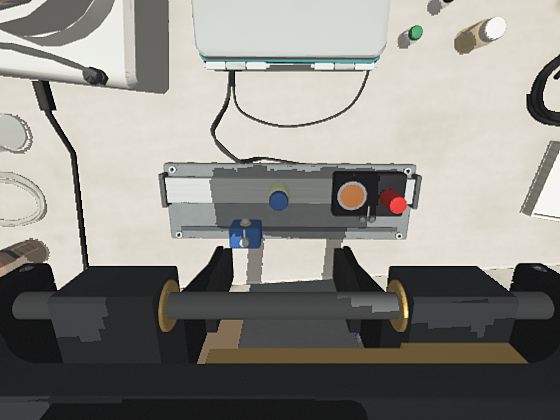

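View pics/sc1.png

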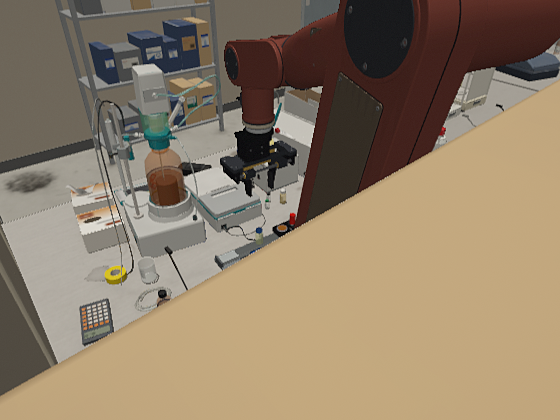

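The wrist view shows the whole slide: the cap is at about (278,201), the knob top at (396,203), the block line near (245,235) and the ball at (245,224). I'll enlarge it to measure.

```bash
python3 - <<'E'
from h import *
crop('w1',155,155,295,255,'w1a',5.6)
crop('w1',290,155,430,255,'w1b',5.6)
E
```

```text
(no output)
```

View pics/w1a.png

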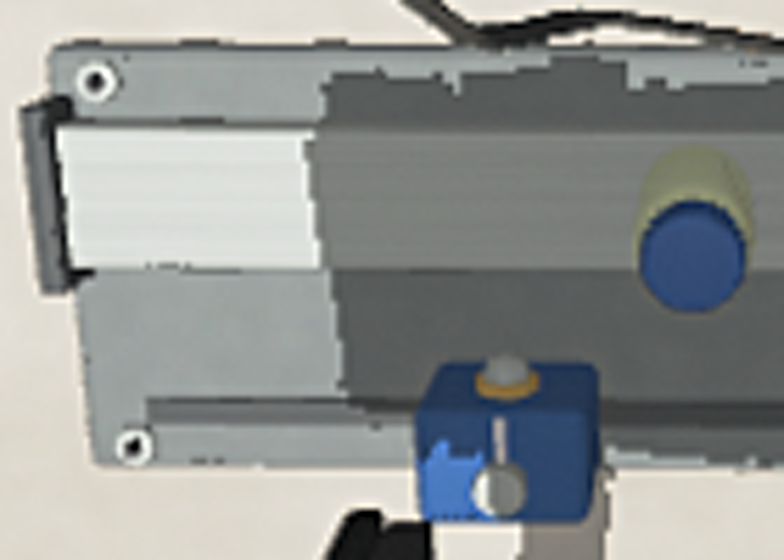

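View pics/w1b.png

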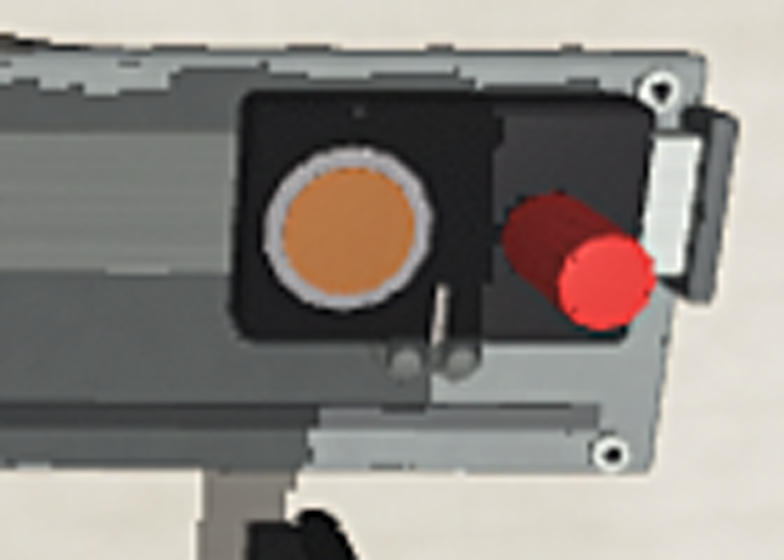

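```bash
python3 - <<'E'
from h import *
A=lambda u,v,z:ray('w1',155+(u+.5)/5.6-.5,155+(v+.5)/5.6-.5,z).round(4)
B=lambda u,v,z:ray('w1',290+(u+.5)/5.6-.5,155+(v+.5)/5.6-.5,z).round(4)
sc=[A(96,80,.011),B(660,90,.011),B(610,454,.011),A(134,446,.011)]
print('screws',sc,np.mean(sc,0)); a=(sc[0]-sc[1])+(sc[3]-sc[2]);ang=np.arctan2(a[1],a[0]);print('ang',np.degrees(ang))
ey=np.array([np.cos(ang),np.sin(ang)]); ex=np.array([ey[1],-ey[0]]);c=np.mean(sc,0)[:2]
D=dict(cap=A(693,256,.073),capT=P if 0 else ray('top0',210+340/7,200+133/7,.073),bline=A(500,440,.044),ball=A(507,365,.034),cline=B(441,310,.04),pins=B(432,362,.035),knob=B(607,283,.078),carL=B(238,215,.04),carR=B(645,215,.04))
for k,v in D.items(): print(k,v.round(4),'base xy',(ex@(v[:2]-c)).round(4),(ey@(v[:2]-c)).round(4))
E
```

```text
screws [array([0.4854, 0.1337, 0.011 ]), array([ 0.4642, -0.1435,  0.011 ]), array([ 0.3817, -0.137 ,  0.011 ]), array([0.4027, 0.1401, 0.011 ])] [ 0.4335   -0.001675  0.011   ]
ang 85.64635278105384
cap [0.4557 0.0091 0.073 ] base xy 0.0213 0.0124
capT [0.4547 0.0063 0.073 ] base xy 0.0206 0.0095
bline [0.4114 0.0522 0.044 ] base xy -0.0261 0.052
ball [0.4241 0.0506 0.034 ] base xy -0.0133 0.0514
cline [ 0.4282 -0.0903  0.04  ] base xy 0.0014 -0.0888
pins [ 0.4154 -0.09    0.035 ] base xy -0.0113 -0.0894
knob [ 0.444 -0.109  0.078] base xy 0.0186 -0.1062
carL [ 0.4508 -0.0499  0.04  ] base xy 0.0209 -0.0468
carR [ 0.4453 -0.1302  0.04  ] base xy 0.0215 -0.1273
```

```bash
python3 - <<'E'
from h import *
to([.455,.0075,.030],-94.1)
E
```

```text
t 1.92 tcp [0.4533 0.0039 0.2004] yaw -94.05 tilt [-5.e-04 -5.e-04 -1.e+00] gap 0.06 F [ 0.28  0.77 -0.69] delta [-0.0038 -0.0015  0.1704] turn 0.05
```

Request:
carry_out(deltas=[[0.052,[-0.002,-0.001,0.02],0],[0.052,[-0.0035,-0.0015,0.045],0],[0.052,[-0.0035,-0.0015,0.07],0],[0.052,[-0.0035,-0.0015,0.095],0],[0.052,[-0.0035,-0.0015,0.107],0],[0.052,[-0.0035,-0.0015,0.107],0],[0.052,[-0.0035,-0.0015,0.107],0]])

```text
time: 2.5
tcp_pos: [0.4547, 0.0073, 0.0932]
tool_rot: [2.14, -2.299, -0.002]
force: [0.5, -0.6, 0.7]
finger_gap: 0.603
```

```bash
python3 - <<'E'
from h import *
to([.455,.0075,.030],-94.1)
snap('wrist','w2');snap('scene','sc2')
crop('sc2',190,150,330,280,'sc2c',4.5)
E
```

```text
t 2.5 tcp [0.4547 0.0073 0.0932] yaw -94.1 tilt [-0.0016  0.     -1.    ] gap 0.0524 F [ 0.46 -0.63  0.66] delta [-0.0002 -0.0004  0.0632] turn -0.0
```

View pics/w2.png

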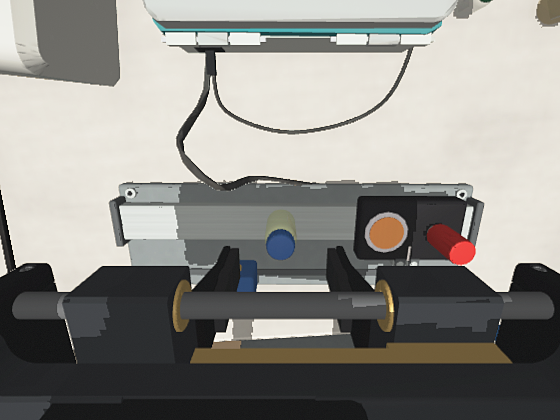

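View pics/sc2c.png

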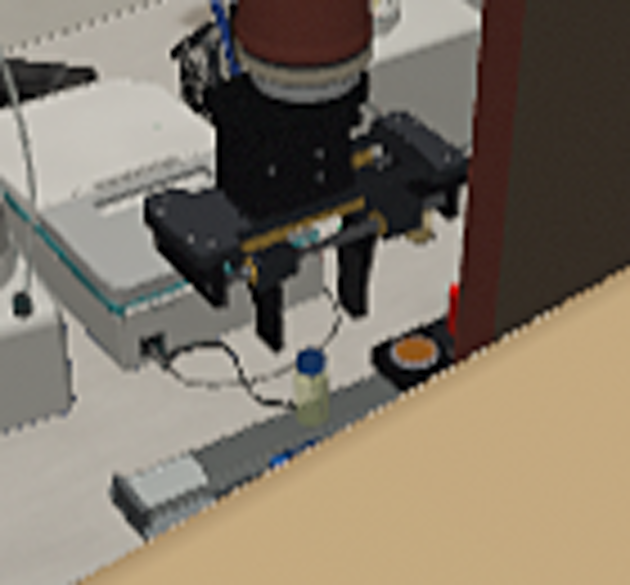

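The cap at (280,245) lies midway between the fingers at about (236) and (333).

```bash
python3 - <<'E'
from h import *
print(ray('w2',280.5,244,.073), proj('w2',[.4547,.0073,.0932]),proj('w2',[.455,.0075,.073]))
crop('w2',240,190,320,270,'w2c',7)
E
```

```text
[0.45662263 0.0087213  0.073     ] (np.float64(282.83815557010143), np.float64(260.50560130538815)) (np.float64(282.51126312873504), np.float64(246.11565678654406))
```

View pics/w2c.png

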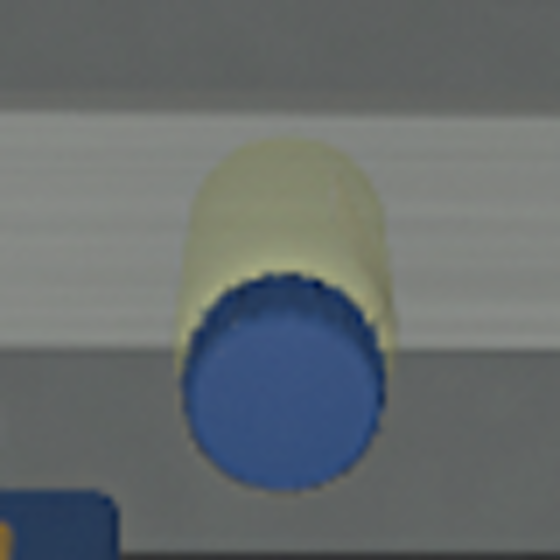

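Request:
carry_out(deltas=[[0.052,[-0.001,0,0.015],0],[0.052,[-0.001,0,0.03],0],[0.052,[-0.001,0,0.045],0],[0.052,[-0.001,0,0.057],0],[0.052,[-0.001,0,0.063],0],[0.052,[-0.001,0,0.063],0],[0.052,[-0.001,0,0.063],0],[0.04,[-0.001,0,0.063],0],[0.032,[-0.001,0,0.063],0],[0.028,[-0.001,0,0.063],0],[0.024,[-0.001,0,0.063],0],[0.018,[-0.001,0,0.063],0],[0.01,[-0.001,0,0.063],0],[0.01,[-0.001,0,0.063],0],[0.01,[-0.001,0,0.063],0],[0.01,[-0.001,0,0.063],0]])

```text
time: 3.93
tcp_pos: [0.4556, 0.0094, 0.0307]
tool_rot: [-2.143, 2.297, -0.0]
force: [-0.0, -0.0, 2.5]
finger_gap: 0.25
```

```bash
python3 - <<'E'
from h import *
to([.455,.0075,.030],-94.1)
snap('wrist','w3')
E
```

```text
t 3.93 tcp [0.4556 0.0094 0.0307] yaw -93.99 tilt [ 2.e-04 -0.e+00 -1.e+00] gap 0.0218 F [-0.   -0.05  2.48] delta [0.0019 0.0005 0.0007] turn 0.11
```

View pics/w3.png

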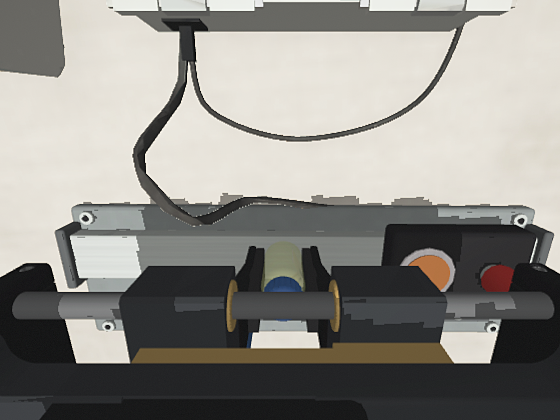

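Request:
carry_out(deltas=[[0.01,[0,0,-0.006],0],[0.01,[0,0,-0.016],0],[0.01,[0,0,-0.03],0],[0.01,[0,0,-0.045],0],[0.01,[0,0,-0.06],0],[0.01,[0,0,-0.075],0],[0.01,[0,0,-0.088],0],[0.01,[0,0,-0.097],0],[0.01,[0,0,-0.1],0],[0.01,[0,0,-0.1],0]])

```text
time: 4.82
tcp_pos: [0.4561, 0.0093, 0.1317]
tool_rot: [-2.142, 2.296, -0.003]
force: [0.1, -1.6, -0.1]
finger_gap: 0.254
```

```bash
python3 - <<'E'
from h import *
to([.430,-.352,.13],-94.1)
snap('wrist','w4')
E
```

```text
t 4.82 tcp [0.4561 0.0093 0.1317] yaw -93.99 tilt [ 2.e-03 -3.e-04 -1.e+00] gap 0.0221 F [ 0.08 -1.56 -0.06] delta [0.3623 0.0009 0.0017] turn 0.11
```

View pics/w4.png

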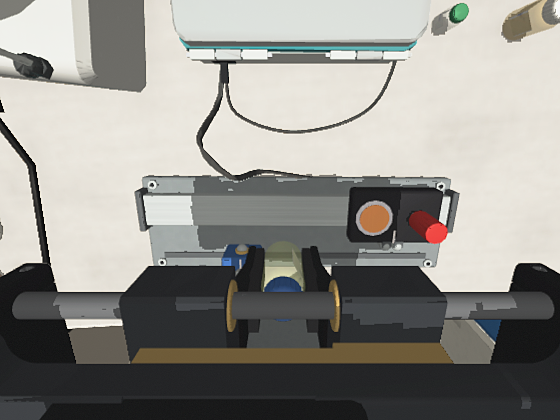

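The vial is held upright between the fingers, its cap at (283,285), and the rail is clear. Next I carry it to the tray.

Request:
carry_out(deltas=[[0.01,[0.005,0,0],0],[0.01,[0.015,0,0],0],[0.01,[0.03,0,0],0],[0.01,[0.05,0,0],0],[0.01,[0.074,0,0],0],[0.01,[0.1,0,0],0],[0.01,[0.126,0,0],0],[0.01,[0.152,0,0],0],[0.01,[0.178,0,0],0],[0.01,[0.204,0,0],0],[0.01,[0.23,0,0],0],[0.01,[0.256,0,0],0],[0.01,[0.282,0,0],0],[0.01,[0.306,0,0],0],[0.01,[0.327,0,0],0],[0.01,[0.344,0,0],0],[0.01,[0.355,0.001,0],0],[0.01,[0.361,0.001,0],0],[0.01,[0.362,0.001,0],0],[0.01,[0.362,0.001,0],0]])

```text
time: 6.53
tcp_pos: [0.4291, -0.3513, 0.1302]
tool_rot: [-2.142, 2.297, 0.001]
force: [-0.3, 1.0, -0.1]
finger_gap: 0.251
```

```bash
python3 - <<'E'
from h import *
to([.430,-.352,.0125],-94.1)
snap('wrist','w5')
E
```

```text
t 6.53 tcp [ 0.4291 -0.3513  0.1302] yaw -94.0 tilt [-4.e-04  8.e-04 -1.e+00] gap 0.0219 F [-0.28  0.99 -0.07] delta [ 0.0008 -0.001   0.1177] turn 0.1
```

View pics/w5.png

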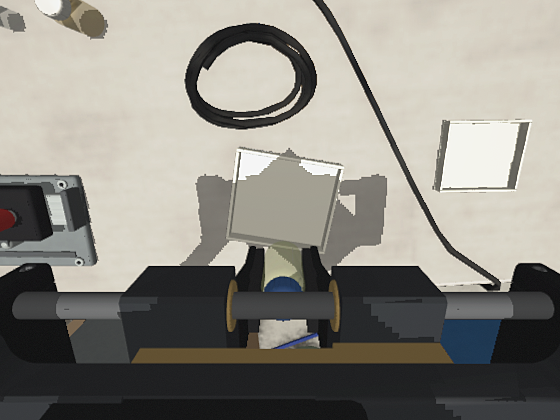

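The larger tray's top corners are near (238,148), (343,164), (326,250) and (228,241).

```bash
python3 - <<'E'
from h import *
p=[ray('w5',*q,.018) for q in((238,148),(343,164),(326,250),(228,241))]
print(np.round(p,4),np.mean(p,0))
for a in range(4): print(np.linalg.norm(p[a]-p[a-1]).round(4))
E
```

```text
[[ 0.4869 -0.3147  0.018 ]
 [ 0.4659 -0.409   0.018 ]
 [ 0.3807 -0.3912  0.018 ]
 [ 0.3972 -0.2943  0.018 ]] [ 0.43270197 -0.35229672  0.018     ]
0.092
0.0966
0.087
0.0983
```

Request:
carry_out(deltas=[[0.01,[0,-0.001,0.008],0],[0.01,[0,-0.001,0.022],0],[0.01,[0,-0.001,0.04],0],[0.01,[0,-0.001,0.06],0],[0.01,[0,-0.001,0.08],0],[0.01,[0,-0.001,0.096],0],[0.01,[0,-0.001,0.106],0],[0.01,[0,-0.001,0.111],0],[0.01,[0,-0.001,0.114],0],[0.01,[0,-0.001,0.116],0],[0.01,[0,-0.001,0.1175],0],[0.01,[0,-0.001,0.1175],0],[0.01,[0,-0.001,0.1175],0]])

```text
time: 7.67
tcp_pos: [0.4307, -0.3522, 0.0138]
tool_rot: [-2.143, 2.297, -0.002]
force: [-0.4, -0.2, 0.3]
finger_gap: 0.25
```

```bash
python3 - <<'E'
from h import *
to([.430,-.352,.012],-94.1)
snap('wrist','w6')
E
```

```text
t 7.67 tcp [ 0.4307 -0.3522  0.0138] yaw -93.99 tilt [ 9.e-04 -9.e-04 -1.e+00] gap 0.0217 F [-0.44 -0.19  0.29] delta [-0.0001  0.0007  0.0018] turn 0.11
```

View pics/w6.png

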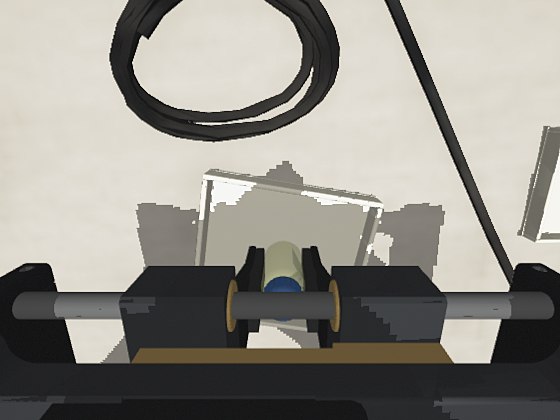

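The vial is inside the tray walls and just above the floor, with no contact force yet. I'll lower it 1.5 mm more.

Request:
carry_out(deltas=[[0.01,[0,0,0.0007],0],[0.01,[0,0,0.0015],0],[0.01,[0,0,0.0015],0],[0.01,[0,0,0.0015],0]])

```text
time: 8.05
tcp_pos: [0.4304, -0.3519, 0.0118]
tool_rot: [2.143, -2.297, 0.001]
force: [0.1, -0.8, 0.1]
finger_gap: 0.252
```

Request:
carry_out(deltas=[[0.01,[0,0,0.0005],0],[0.01,[0,0,0.001],0],[0.01,[0,0,0.001],0],[0.01,[0,0,0.001],0]])

```text
time: 8.38
tcp_pos: [0.4305, -0.352, 0.0117]
tool_rot: [2.143, -2.297, 0.001]
force: [-1.8, 1.4, 8.8]
finger_gap: 0.253
```

Contact shows as 9 N upward, so the vial is on the floor. I'll ease off and open.

Request:
carry_out(deltas=[[0.01,[0,0,-0.0007],0],[0.01,[0,0,-0.0007],0],[0.023,[0,0,-0.0007],0],[0.026,[0,0,-0.0007],0],[0.03,[0,0,-0.0007],0],[0.034,[0,0,-0.0007],0],[0.038,[0,0,-0.0007],0],[0.042,[0,0,-0.0007],0],[0.042,[0,0,-0.0007],0],[0.042,[0,0,-0.0007],0],[0.042,[0,0,-0.0007],0]])

```text
time: 9.3
tcp_pos: [0.4302, -0.3517, 0.0112]
tool_rot: [-2.143, 2.298, 0.0]
force: [-0.7, 1.3, 0.1]
finger_gap: 0.477
```

```bash
python3 - <<'E'
from h import *
to([.430,-.352,.012],-94.1)
snap('wrist','w7')
E
```

```text
t 9.3 tcp [ 0.4302 -0.3517  0.0112] yaw -94.0 tilt [-0.e+00  1.e-04 -1.e+00] gap 0.0415 F [-0.71  1.28  0.13] delta [ 0.0003  0.0002 -0.0008] turn 0.1
```

View pics/w7.png

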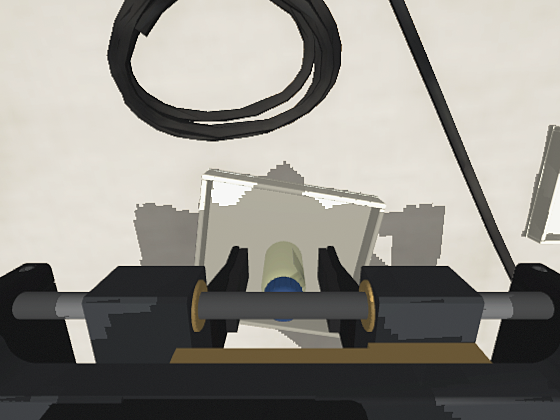

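The vial is upright at (283,285), with the fingers clear on both sides. I raise the arm.

Request:
carry_out(deltas=[[0.042,[0,0,-0.01],0],[0.042,[0,0,-0.025],0],[0.042,[0,0,-0.045],0],[0.042,[0,0,-0.07],0],[0.042,[0,0,-0.095],0],[0.042,[0,0,-0.12],0],[0.042,[0,0,-0.14],0],[0.042,[0,0,-0.148],0],[0.042,[0,0,-0.15],0],[0.042,[0,0,-0.15],0]])

```text
time: 10.18
tcp_pos: [0.4303, -0.3518, 0.1616]
tool_rot: [2.143, -2.297, 0.001]
force: [-0.7, 0.0, 0.1]
finger_gap: 0.482
```

```bash
python3 - <<'E'
from h import *
to([.444,-.1103,.16],-94.1)
snap('wrist','w8')
E
```

```text
t 10.18 tcp [ 0.4303 -0.3518  0.1616] yaw -93.99 tilt [ 6.e-04 -7.e-04 -1.e+00] gap 0.042 F [-0.67  0.04  0.1 ] delta [-0.2419  0.0032  0.0014] turn 0.11
```

View pics/w8.png

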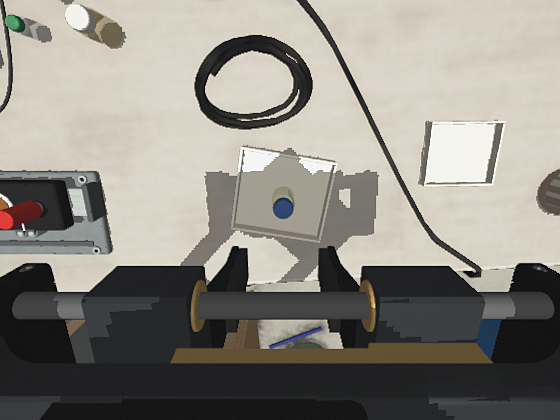

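The vial stands upright near the middle of the tray at (283,205). Now to the knob.

Request:
carry_out(deltas=[[0.042,[-0.008,0,0],0],[0.042,[-0.024,0.001,0],0],[0.042,[-0.048,0.001,0],0],[0.042,[-0.076,0.001,0],0],[0.042,[-0.106,0.002,0],0],[0.042,[-0.136,0.002,0],0],[0.042,[-0.166,0.002,0],0],[0.042,[-0.194,0.003,0],0],[0.042,[-0.218,0.003,0],0],[0.042,[-0.234,0.003,0],0],[0.042,[-0.241,0.003,0],0],[0.042,[-0.242,0.003,0],0],[0.042,[-0.242,0.003,0],0]])

```text
time: 11.32
tcp_pos: [0.4437, -0.1096, 0.1607]
tool_rot: [2.144, -2.296, -0.001]
force: [-0.6, -1.0, -0.1]
finger_gap: 0.48
```

```bash
python3 - <<'E'
from h import *
to([.444,-.1103,.048],-94.1)
snap('wrist','w9')
crop('w9',190,150,370,260,'w9c',4.4)
E
```

```text
t 11.32 tcp [ 0.4437 -0.1096  0.1607] yaw -93.92 tilt [-8.e-04  1.e-04 -1.e+00] gap 0.0418 F [-0.61 -0.98 -0.14] delta [ 0.0007 -0.0004  0.1127] turn 0.18
```

View pics/w9c.png

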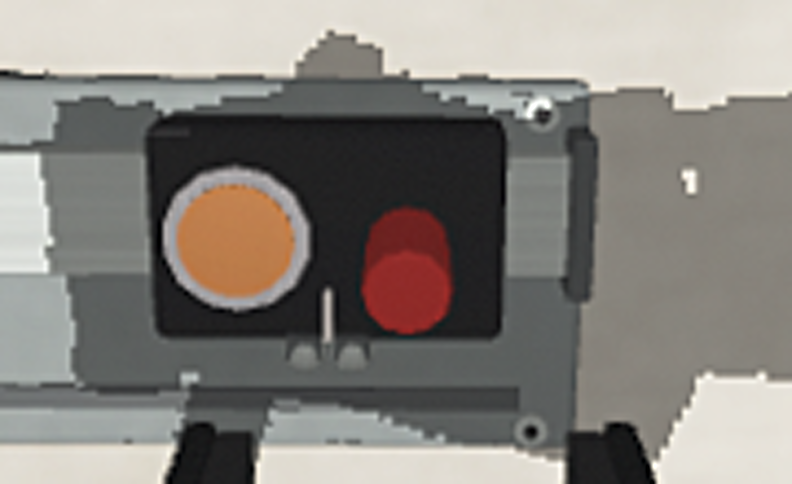

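```bash
python3 - <<'E'
from h import *
f=lambda u,v,z: ray('w9',190+(u+.5)/4.4-.5,150+(v+.5)/4.4-.5,z).round(4)
k=f(407,292,.078);l=f(328,312,.04);print(k,l)
ey=np.array([np.cos(np.radians(85.9)),np.sin(np.radians(85.9))]);print(ey@(l-k)[:2])
to([k[0],k[1],.048],-94.1)
E
```

```text
[ 0.4441 -0.109   0.078 ] [ 0.4278 -0.0897  0.04  ]
0.01808519876794444
t 11.37 tcp [ 0.4439 -0.1102  0.1609] yaw -93.98 tilt [-5.e-04 -1.e-04 -1.e+00] gap 0.0419 F [ 0.25 -0.32  0.14] delta [-0.0013 -0.0002  0.1129] turn 0.12
```

Request:
carry_out(deltas=[[0.042,[-0.001,0,0.008],0],[0.042,[-0.001,0,0.025],0],[0.042,[-0.001,0,0.045],0],[0.042,[-0.001,0,0.065],0],[0.042,[-0.001,0,0.085],0],[0.042,[-0.001,0,0.1],0],[0.042,[-0.001,0,0.109],0],[0.042,[-0.001,0,0.1125],0],[0.042,[-0.001,0,0.1125],0],[0.042,[-0.001,0,0.1125],0],[0.034,[-0.001,0,0.1125],0],[0.026,[-0.001,0,0.1125],0],[0.02,[-0.001,0,0.1125],0],[0.015,[-0.001,0,0.1125],0],[0.008,[-0.001,0,0.1125],0],[0.004,[-0.001,0,0.1125],0],[0.004,[-0.001,0,0.1125],0],[0.004,[-0.001,0,0.1125],0]])

```text
time: 12.87
tcp_pos: [0.4445, -0.1092, 0.0492]
tool_rot: [-2.143, 2.297, -0.001]
force: [-0.5, 0.6, 4.2]
finger_gap: 0.198
```

```bash
python3 - <<'E'
from h import *
to([.444,-.1096,.0485],-94.1)
snap('wrist','w10')
E
```

```text
t 12.87 tcp [ 0.4445 -0.1092  0.0492] yaw -93.99 tilt [ 7.e-04 -2.e-04 -1.e+00] gap 0.0172 F [-0.54  0.63  4.21] delta [0.0004 0.0005 0.0007] turn 0.11
```

View pics/w10.png

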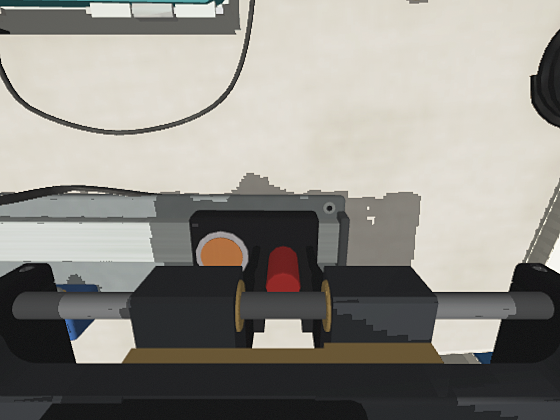

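The knob at (283,268) is held, with an opening of 17 mm. I slide most of the way and stop about 20 mm short of the notch.

Request:
carry_out(deltas=[[0.004,[-0.004,0,0],0],[0.004,[-0.01,0,0],0],[0.004,[-0.018,0,0],0],[0.004,[-0.027,0,0],0],[0.004,[-0.036,0,0],0],[0.004,[-0.045,0,0],0],[0.004,[-0.054,0,0],0],[0.004,[-0.063,0,0],0],[0.004,[-0.072,0,0],0],[0.004,[-0.081,0,0],0],[0.004,[-0.09,0,0],0],[0.004,[-0.099,0,0],0],[0.004,[-0.107,0,0],0],[0.004,[-0.113,0,0],0],[0.004,[-0.117,0,0],0],[0.004,[-0.12,0,0],0],[0.004,[-0.12,0,0],0],[0.004,[-0.12,0,0],0]])

```text
time: 14.42
tcp_pos: [0.4534, 0.0114, 0.0491]
tool_rot: [-2.142, 2.296, -0.001]
force: [6.4, 1.3, 5.1]
finger_gap: 0.201
```

```bash
python3 - <<'E'
from h import *
to([.444,-.1096,.0485],-94.1)
snap('wrist','w11')
snap('top','t11')
crop('t11',210,200,320,260,'t11c',7)
E
```

```text
t 14.42 tcp [0.4534 0.0114 0.0491] yaw -93.98 tilt [ 1.8e-03  7.0e-04 -1.0e+00] gap 0.0175 F [6.37 1.35 5.14] delta [0.1214 0.001  0.0005] turn 0.12
```

View pics/w11.png

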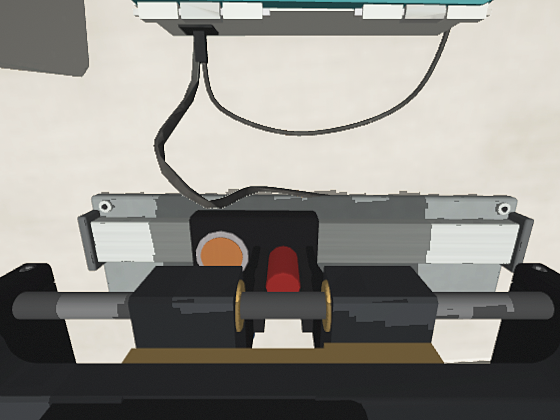

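View pics/t11c.png

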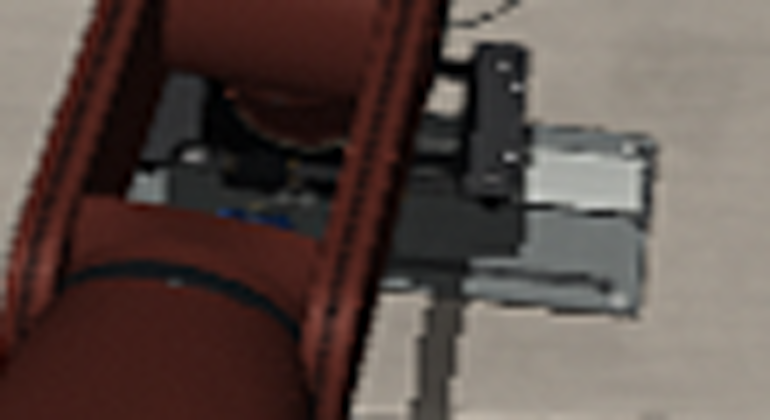

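The arm hides the notch in both views, so I will go by position and force. The y force is read after each small step. I also correct sideways, since Fx=+6 N shows a slight misalignment with the rail.

Request:
carry_out(deltas=[[0.004,[-0.002,-0.0007,0],0],[0.004,[-0.004,-0.0007,0],0],[0.004,[-0.006,-0.0007,0],0],[0.004,[-0.007,-0.0007,0],0],[0.004,[-0.007,-0.0007,0],0],[0.004,[-0.007,-0.0007,0],0]])

```text
time: 15.02
tcp_pos: [0.454, 0.018, 0.0491]
tool_rot: [-2.142, 2.297, -0.0]
force: [3.0, 0.4, 8.1]
finger_gap: 0.199
```

Request:
carry_out(deltas=[[0.004,[-0.0015,0,0],0],[0.004,[-0.003,0,0],0],[0.004,[-0.003,0,0],0],[0.004,[-0.003,0,0],0]])

```text
time: 15.35
tcp_pos: [0.4542, 0.0201, 0.0491]
tool_rot: [2.143, -2.297, 0.002]
force: [1.8, -4.3, 6.9]
finger_gap: 0.202
```

Request:
carry_out(deltas=[[0.004,[-0.001,0,0],0],[0.004,[-0.002,0,0],0],[0.004,[-0.002,0,0],0],[0.004,[-0.002,0,0],0]])

```text
time: 15.68
tcp_pos: [0.4544, 0.0223, 0.0491]
tool_rot: [2.143, -2.297, 0.002]
force: [2.7, -3.4, 8.0]
finger_gap: 0.197
```

Request:
carry_out(deltas=[[0.004,[-0.0015,0,0],0],[0.004,[-0.0015,0,0],0],[0.004,[-0.0015,0,0],0]])

```text
time: 15.93
tcp_pos: [0.4545, 0.024, 0.0491]
tool_rot: [-2.143, 2.297, -0.001]
force: [2.3, -2.3, 7.1]
finger_gap: 0.201
```

Request:
carry_out(deltas=[[0.004,[-0.0015,0,0],0],[0.004,[-0.0015,0,0],0],[0.004,[-0.0015,0,0],0]])

```text
time: 16.18
tcp_pos: [0.4547, 0.0259, 0.0491]
tool_rot: [-2.142, 2.297, -0.001]
force: [2.9, -0.6, 8.1]
finger_gap: 0.201
```

Request:
carry_out(deltas=[[0.004,[-0.0015,0,0],0],[0.004,[-0.0015,0,0],0],[0.004,[-0.0015,0,0],0]])

```text
time: 16.43
tcp_pos: [0.4548, 0.0278, 0.0491]
tool_rot: [-2.142, 2.297, 0.0]
force: [2.5, 0.2, 7.1]
finger_gap: 0.197
```

Request:
carry_out(deltas=[[0.004,[-0.0012,0,0],0],[0.004,[-0.0012,0,0],0],[0.004,[-0.0012,0,0],0],[0.004,[-0.0012,0,0],0]])

```text
time: 16.77
tcp_pos: [0.4549, 0.0292, 0.0491]
tool_rot: [-2.141, 2.297, 0.001]
force: [3.4, 2.1, 7.0]
finger_gap: 0.196
```

Request:
carry_out(deltas=[[0.004,[-0.001,0,0],0],[0.004,[-0.001,0,0],0],[0.004,[-0.001,0,0],0],[0.004,[-0.001,0,0],0]])

```text
time: 17.1
tcp_pos: [0.4549, 0.0303, 0.0491]
tool_rot: [-2.141, 2.297, 0.001]
force: [3.4, 2.2, 5.8]
finger_gap: 0.197
```

```bash
python3 - <<'E'
from h import *
to([.444,-.1096,.0485],-94.1)
snap('wrist','w12');snap('scene','sc12')
E
```

```text
t 17.1 tcp [0.4549 0.0303 0.0491] yaw -94.01 tilt [ 8.0e-04  1.4e-03 -1.0e+00] gap 0.0172 F [3.43 2.22 5.77] delta [0.1403 0.0011 0.0004] turn 0.09
```

View pics/w12.png

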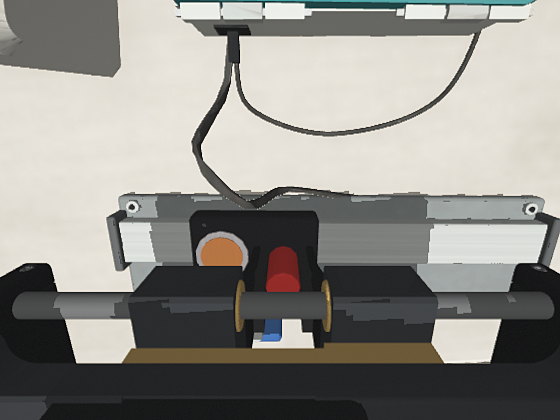

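Request:
carry_out(deltas=[[0.004,[-0.0008,0,0],0],[0.004,[-0.0008,0,0],0],[0.004,[-0.0008,0,0],0],[0.004,[-0.0008,0,0],0]])

```text
time: 17.53
tcp_pos: [0.455, 0.0306, 0.0491]
tool_rot: [-2.142, 2.297, -0.0]
force: [3.2, 0.4, 6.9]
finger_gap: 0.196
```

Request:
carry_out(deltas=[[0.004,[0,0,0],0],[0.004,[0,0,0],0],[0.004,[0,0,0],0],[0.004,[0,0,0],0]])

```text
time: 17.87
tcp_pos: [0.455, 0.0306, 0.0491]
tool_rot: [-2.142, 2.297, -0.0]
force: [3.2, 0.9, 6.8]
finger_gap: 0.197
```

Request:
carry_out(deltas=[[0.004,[-0.0006,0,0],0],[0.004,[-0.0006,0,0],0],[0.004,[-0.0006,0,0],0],[0.004,[-0.0006,0,0],0]])

```text
time: 18.2
tcp_pos: [0.455, 0.0307, 0.0491]
tool_rot: [-2.142, 2.297, -0.001]
force: [2.2, -1.6, 6.7]
finger_gap: 0.198
```

Request:
carry_out(deltas=[[0.004,[0,0,0],0],[0.004,[0,0,0],0],[0.004,[0,0,0],0],[0.004,[0,0,0],0]])

```text
time: 18.53
tcp_pos: [0.455, 0.0307, 0.0491]
tool_rot: [-2.143, 2.297, -0.001]
force: [3.6, -2.0, 7.1]
finger_gap: 0.198
```

The resistance now rises steeply with almost no motion, which points to the ball sitting in the notch. I'll check with pictures.

```bash
python3 - <<'E'
from h import *
to([.444,-.1096,.0485],-94.1)
snap('wrist','w13');snap('scene','sc13');snap('top','t13')
crop('w13',100,180,240,280,'w13a',5.6);crop('w13',230,180,370,350,'w13b',3.5)
crop('sc13',180,150,330,280,'sc13c',5)
crop('t13',335,205,385,255,'t13c',8)
E
```

```text
t 18.53 tcp [0.455  0.0307 0.0491] yaw -93.99 tilt [ 6.e-04 -2.e-04 -1.e+00] gap 0.0172 F [ 3.6  -2.04  7.12] delta [0.1408 0.0012 0.0006] turn 0.11
```

View pics/w13.png

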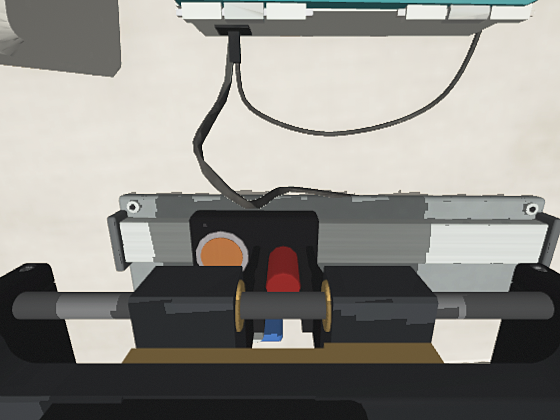

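View pics/w13b.png

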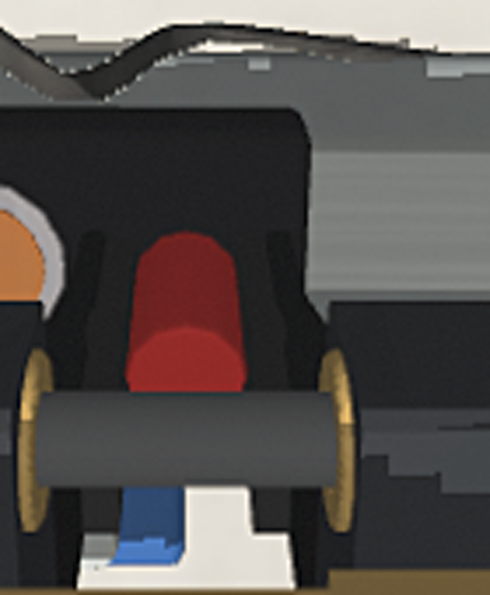

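View pics/w13a.png

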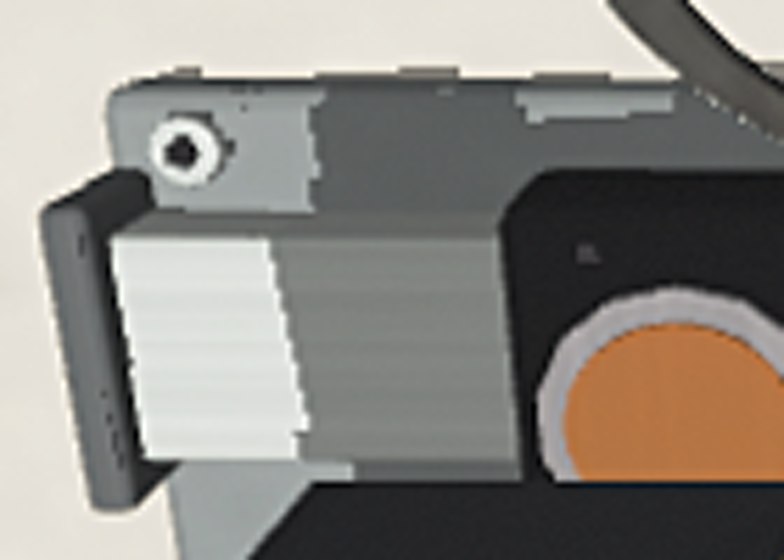

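View pics/t13c.png

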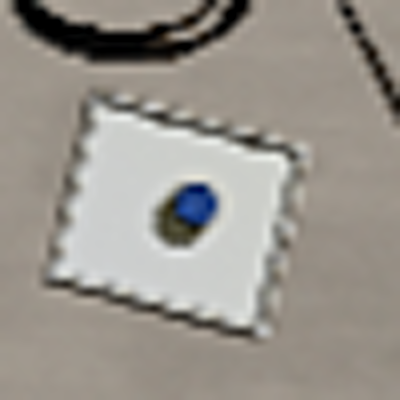

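The knob is held at (283,268) and the vial is upright inside the tray. I'll cross-check the carriage's position from its left edge at w13a (510,330) and the screws at (132,207) and (532,210).

```bash
python3 - <<'E'
from h import *
A=lambda u,v,z:ray('w13',100+(u+.5)/5.6-.5,180+(v+.5)/5.6-.5,z)
ang=np.radians(85.8);ey=np.array([np.cos(ang),np.sin(ang)])
s1=A(184,150,.011);s2=ray('w13',532,210,.011)
cm=(s1+s2)[:2]/2
print('screws span',np.linalg.norm(s1-s2))
L=A(504,270,.04);R=ray('w13',230+307/3.5,180+240/3.5,.04)
print('carL',ey@(L[:2]-cm),'carR',ey@(R[:2]-cm))
w=lambda u,v,z,x0:ray('w1',x0+(u+.5)/5.6-.5,155+(v+.5)/5.6-.5,z)
t1=w(96,80,.011,155);t2=w(660,90,.011,290);c1=(t1+t2)[:2]/2
for n,p in dict(L=w(238,215,.04,290),R=w(648,215,.04,290),line=w(441,310,.04,290),bline=w(500,440,.044,155)).items(): print(n,ey@(p[:2]-c1))
E
```

```text
screws span 0.28009349424012997
carL 0.09193154310181086 carR 0.012916447205390928
L -0.04659682952406219
R -0.12775099425900988
line -0.08857846019744105
bline 0.052299623432627146
```

The carriage has stopped at the force reversal (+2 N to −2 N with 0.1 mm of motion), which is what a ball wedged between two pins would give. The TCP travel of about 0.1403 m agrees with the measured 0.141 m. Handing in.

```bash
python3 - <<'E'
from h import *
to([.455,.0307,.049],-94.1)
print(finish_job())
E
```

```text
t 18.68 tcp [0.455  0.0308 0.0491] yaw -93.99 tilt [ 6.e-04 -2.e-04 -1.e+00] gap 0.0171 F [ 3.47 -1.54  6.54] delta [ 0.0001 -0.      0.0001] turn 0.11
the job is handed in; nothing more can be done
None
```

I stood the vial upright in the larger white tray, then slid the carriage by its red knob into the detent. I handed in at 18.7 s, still holding the knob. The job reports no verdict, so the checks below are my own.

- **Vial:** the last top picture shows it upright inside the tray walls, near the middle.
- **Carriage travel:** the TCP moved about 140.3 mm along the rail, against 140.9 mm measured from knob and block. Resistance started about 11 mm before the notch.
- **Seating in the notch:** the pull turned forward over the last few millimetres. It then flipped from +2 N to −2 N within about 0.1–0.4 mm of movement, as a ball between two pins would give.
- **Grip:** the opening read 17 mm on the 18 mm knob, and the readings were steady at the end.
- **Not fully agreeing:** the carriage edges in the wrist picture gave 139.6 mm of travel, about 1.3 mm short. That is within the reading error and the 2.5 mm tolerance. The arm hid the ball and notch, so I could not see the seat directly.
- **Constraint forces:** small steady forces remained (Fx about 3.5 N, Fz about 6.5 N), from holding a knob that the rail constrains.
- **Other things on the bench:** I did not touch or approach the dropper, beaker or tape. I did not measure their positions again at the end.

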